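# Load the bakery counter's sign rails

### The arm

A 6-joint arm with a two-finger parallel gripper is mounted at the origin on the work surface. World frame = base frame: x ahead of the robot, y to its left, z up, the work surface at z = 0. Lengths are in m, angles in rad, forces in N, time in s.
With the tool pointing down it reaches from about 0.3 to 0.75 m from the base axis. Payload 8.5 kg.
Tool frame: the origin (TCP) lies at the very end of the fingers, on their centre line; the grasp point (between the pads) lies 19 mm behind it; x points along the fingers, y is the direction in which the jaws open and shut, and the axes are right-handed (so a half turn about x gives the same grasp; the last joint's range is limited). The gripper opens to 88 mm and grips with 3 to 60 N. Pads are 18 mm wide; open, the fingers measure 123 mm over their backs; the gripper's body (75 mm by 187 mm) begins 45 mm behind the grasp point.
Start: joints at [0.913, 0.381, 1.297, -0, 1.464, -0.215], TCP at [0.236, 0.497, 0.239] pointing down, gripper open.
Joint ranges: [-3.11, 3.11], [-0.89, 2.33], [0.22, 2.48], [-1.42, 4.56], [0.17, 2.85], [-2.88, 2.88]. Speed limits (rad/s): [2.39, 2.39, 3.14, 3.14, 3.14, 3.14].

### API

Orientations are given as a unit quaternion [w, x, y, z].
In Python, from rig import * gives the robot as it stands. Calls block until the motion is done:
- reach(position, orientation): joint-space move of the TCP to a pose.
- move_straight(position, rot=None, max_speed=0.15): straight line of the TCP; rot=None keeps the orientation; max_speed is the mean speed in m/s.
- move_j(angles): joint-space move.
- grip(opening, grasp_force=None): finger opening in m; grasp_force is the grip in N (None keeps the last); returns when the fingers have stopped.
- sleep(seconds).
- inverse_kinematics(position, orientation): joint angles nearest the present ones, or None.
- observe(): the state.
- snapshot(name): name is "scene" or "side" or "wrist"; returns a dict with "image" (400x640x3 uint8, blue, green, red), "depth" (400x640 float32, m along the optical axis (not along the pixel's ray), 0 where there is no reading), "fx", "fy", "cx", "cy" (pixels), "origin" and "rotation" of the camera in the world. Camera axes: x right, y down, z forward; pixel columns grow to the right and rows downward; lengths in m; the calibration is good to about 2 mm. The wrist camera is an equidistant fisheye: a pixel r from the principal point sees the ray r / f radians off the axis. A picture is of the moment at which its call begins.
A pose or a line that the arm cannot do raises Unreachable and nothing moves.
- hand_in(): hands the job in, once; it reports no verdict.
The state is a dict: "time": time; "q": joint angles; "qd": joint speeds; "tau": joint torques, N m; "tcp_pos": TCP position; "tcp_rot": TCP orientation; "ft_force": force on the tool from outside, world axes, zero at the start; "torque": the same for the moment, N m; "opening": finger opening in m.
Only numpy, scipy, OpenCV 4.12 (cv2) and the standard library are available. Lean on these libraries where they do the work, as an engineer would, in place of code of your own. Each camera call takes 0.05 s, during which the arm holds its last target. There are 200 camera calls.

### The job

Each of the two slotted rails on the bakery counter stands in front of a basket. Slide every square sign into the rail in front of the square biscuits and every round sign into the rail in front of the round rolls, entering at the rail's open end, and push them fully home: the first against the rail's stop, the next ones against one another without gaps. When all signs are in, have both rails' hinged keepers pressed down so that they snap shut, and leave the jar, the dish and the mug alone.

Things in the scene. Friction and masses are not known exactly. Their poses are not given: they have to be found in the camera images.
- square1: counter sign: steel foot 36 (x) x 48 (y) x 8 mm; stem 10 (x) x 44 (y) up to 44 mm height; on it a wooden square plaque, 42 x 42 mm, 14 mm thick (x), dark blank faces, from 40 to 82 mm height. Origin: centre of the foot's underside; z up, x normal to the plaque; front and back alike. 130 g, heavy foot. May be absent
- square2: counter sign: steel foot 36 (x) x 48 (y) x 8 mm; stem 10 (x) x 44 (y) up to 44 mm height; on it a wooden square plaque, 42 x 42 mm, 14 mm thick (x), dark blank faces, from 40 to 82 mm height. Origin: centre of the foot's underside; z up, x normal to the plaque; front and back alike. 130 g, heavy foot. May be absent
- square3: counter sign: steel foot 36 (x) x 48 (y) x 8 mm; stem 10 (x) x 44 (y) up to 44 mm height; on it a wooden square plaque, 42 x 42 mm, 14 mm thick (x), dark blank faces, from 40 to 82 mm height. Origin: centre of the foot's underside; z up, x normal to the plaque; front and back alike. 130 g, heavy foot. May be absent
- round1: counter sign: steel foot 36 (x) x 48 (y) x 8 mm; stem 10 (x) x 44 (y) up to 44 mm height; on it a wooden round plaque (disc), diameter 42 mm, 14 mm thick (x), dark blank faces, from 40 to 82 mm height. Origin: centre of the foot's underside; z up, x normal to the plaque; front and back alike. 130 g, heavy foot. May be absent
- round2: counter sign: steel foot 36 (x) x 48 (y) x 8 mm; stem 10 (x) x 44 (y) up to 44 mm height; on it a wooden round plaque (disc), diameter 42 mm, 14 mm thick (x), dark blank faces, from 40 to 82 mm height. Origin: centre of the foot's underside; z up, x normal to the plaque; front and back alike. 130 g, heavy foot. May be absent
- round3: counter sign: steel foot 36 (x) x 48 (y) x 8 mm; stem 10 (x) x 44 (y) up to 44 mm height; on it a wooden round plaque (disc), diameter 42 mm, 14 mm thick (x), dark blank faces, from 40 to 82 mm height. Origin: centre of the foot's underside; z up, x normal to the plaque; front and back alike. 130 g, heavy foot. May be absent
- rail_a: aluminium slotted rail fixed to the counter along its own y axis (x points away from the robot, yaw within 0.15 rad); origin on the counter under the track's centre. Base plate 4 mm thick, 56 wide, y = -165 to 103 mm. Channel 40 wide, 12 high inside, under two lips (top at 20 mm, 48 wide overall) that leave a 16 mm slot at x = 0. Holds 3 signs, home at y = 71, 23, -25 mm
- rail_b: aluminium slotted rail fixed to the counter along its own y axis (x points away from the robot, yaw within 0.15 rad); origin on the counter under the track's centre. Base plate 4 mm thick, 56 wide, y = 165 to -103 mm. Channel 40 wide, 12 high inside, under two lips (top at 20 mm, 48 wide overall) that leave a 16 mm slot at x = 0. Holds 3 signs, home at y = -71, -23, 25 mm
- rail_a_keeper (a joint): hinge angle of rail_a's keeper, a steel strap 62 x 22 x 5 mm across the track near its open end. 0 = shut, flat, blocking the stems; it swings up to the robot's side (1.57 upright, end stop 2.05); starts open at 1.5 to 1.9. An over-centre spring resists closing (most near 1 rad, some 4 N at the pad); below 0.5 it snaps shut and holds; let go above, it swings back open
- rail_b_keeper (a joint): hinge angle of rail_b's keeper, a steel strap 62 x 22 x 5 mm across the track near its open end. 0 = shut, flat, blocking the stems; it swings up to the robot's side (1.57 upright, end stop 2.05); starts open at 1.5 to 1.9. An over-centre spring resists closing (most near 1 rad, some 4 N at the pad); below 0.5 it snaps shut and holds; let go above, it swings back open
- rail_a_stop (a point): foot of the steel stop block (44 wide, top at 42 mm) that closes this end of rail_a's track: centre of its inner face, at base plate height, rail y = 95 mm; a sign's foot rests against it when home
- rail_b_stop (a point): foot of the steel stop block (44 wide, top at 42 mm) that closes this end of rail_b's track: centre of its inner face, at base plate height, rail y = -95 mm; a sign's foot rests against it when home
- rail_a_mouth (a point): open end of rail_a's track, where lips and channel begin: centre, at base plate height (4 mm), rail y = -95 mm. Outside it small flared guides (22 mm long, 17 mm high), then the bare base plate as a landing to y = -165 mm. A sign's foot enters under the lips with 2 mm play each side, 4 mm above; pushed high up it cocks and jams, held or pushed low it slides
- rail_b_mouth (a point): open end of rail_b's track, where lips and channel begin: centre, at base plate height (4 mm), rail y = 95 mm. Outside it small flared guides (22 mm long, 17 mm high), then the bare base plate as a landing to y = 165 mm. A sign's foot enters under the lips with 2 mm play each side, 4 mm above; pushed high up it cocks and jams, held or pushed low it slides
- rail_a_keeper_hinge (a point): point on the hinge axis (along the rail) of rail_a's keeper, 22.5 mm above the counter, rail x = -36 mm (robot's side), rail y = -78 mm. Turns with the keeper: its x axis runs along the strap to the free end, its z axis out of the upper face, which faces the robot when open
- rail_b_keeper_hinge (a point): point on the hinge axis (along the rail) of rail_b's keeper, 22.5 mm above the counter, rail x = -36 mm (robot's side), rail y = 78 mm. Turns with the keeper: its x axis runs along the strap to the free end, its z axis out of the upper face, which faces the robot when open
- rail_a_keeper_pad (a point): pressing point on the rubber pad on the upper face of rail_a's keeper, 50 mm from the hinge axis, 12 mm from the strap's free end; moves with the keeper
- rail_b_keeper_pad (a point): pressing point on the rubber pad on the upper face of rail_b's keeper, 50 mm from the hinge axis, 12 mm from the strap's free end; moves with the keeper
- biscuit_basket: low wicker basket of square biscuits, fixed, 180 (x) x 280 (y) x 62 mm high with goods up to about 70 mm; stands behind one of the rails, beyond it as seen from the robot; origin under the middle of its robot-side rim
- roll_basket: low wicker basket of round rolls, fixed, same size, biscuits replaced by rolls up to about 72 mm; stands behind the other rail; origin under the middle of its robot-side rim
- jar: amber glass jar with a steel lid, diameter 72, height 110 mm, to be left alone; origin under its centre
- coin_dish: wooden coin dish 100 x 100 x 22 mm, to be left alone; origin under its centre
- mug: white mug, diameter 76, height 90 mm, to be left alone; origin under its centre
Things that resemble listed ones, but are neither listed nor needed, are in the scene too. What is shaped like the round2 but pink, red or yellow is not meant.

How it is judged:
By the outcome, as a careful person would: the job done as asked, in the order asked, and still so for the second after the job is handed in, with the robot touching nothing.
Of square1, square2, square3, round1, round2, round3 only 4 to 5 are there at a start; the rules pass over those that are not, and their reading is None.
At some moment in a run one of square1, square2, square3, round1, round2, round3 may be knocked a few centimetres aside while the robot is not near it.
It also fails if it takes over 210 s, if anything falls off the work surface, if the arm or the gripper's body presses on something with over 40 N, if the wrist force passes 120 N, or if a joint passes its speed limit or range.

## Working session

There is one attempt and no reset: what is moved stays moved. The work goes in short steps, each a Python script; the robot and the scene stay as the last script left them, time stands still between calls to the robot, and variables do not carry over. Pictures are saved under pics/ and viewed, about 12 in all and at most 16, crops included, and the job is handed in when it is done.

```bash
ls; mkdir -p pics; cat > h.py <<'E'
from rig import *
import numpy as np, cv2
from scipy.spatial.transform import Rotation as R
def cloud(s):
    d=s["depth"]; v,u=np.mgrid[:d.shape[0],:d.shape[1]]
    p=np.stack([(u-s["cx"])/s["fx"]*d,(v-s["cy"])/s["fy"]*d,d],-1)
    return p@np.array(s["rotation"] if np.shape(s["rotation"])==(3,3) else R.from_quat(np.roll(s["rotation"],-1)).as_matrix()).T+np.array(s["origin"])
def quat(r): return np.roll(r.as_quat(),1)
E
python3 - <<'E'
from h import *
for n in ("scene","side"):
    s=snapshot(n); cv2.imwrite(f"pics/{n}0.png",s["image"]); np.savez(f"{n}0.npz",**s)
    print(n,s["fx"],s["cx"],s["origin"],np.shape(s["rotation"]),s["rotation"])
o=observe(); print(o)
E
```

```text
pics
scene 384.14727650958 323.6481867119904 [ 1.13454177 -0.22104638  1.04979785] (4,) [-0.23866997  0.77990471  0.55150576 -0.17500483]
side 422.58227246700926 324.5048769339424 [ 0.33615655 -1.0145141   0.84841578] (4,) [-0.43528953  0.89635325 -0.07569419  0.03666425]
{'time': 0.1, 'q': array([ 9.12702888e-01,  3.81123883e-01,  1.29814609e+00,  3.04808869e-05,
        1.46360759e+00, -2.15298651e-01]), 'qd': array([ 0.00190094, -0.00154029, -0.00285219, -0.00053743,  0.00022693,
        0.00020101]), 'tau': array([ 2.72268924e-03, -4.38644743e+01, -2.24911058e+01,  7.14114332e-02,
        3.42185120e-02, -7.47734521e-05]), 'tcp_pos': array([0.23549631, 0.49675935, 0.23821517]), 'tcp_rot': array([ 0.68964515,  0.15486976,  0.69004885, -0.15568401]), 'ft_force': array([-0.26954828,  0.16842551, -0.83413042]), 'torque': array([-0.02418753, -0.01863607,  0.04921196]), 'opening': 0.08818440668232194}
```

View pics/scene0.png

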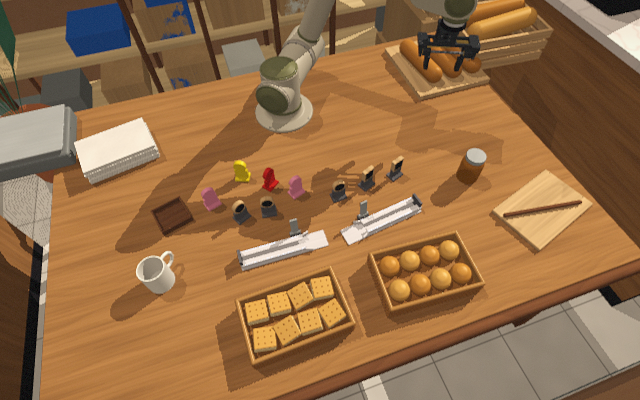

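View pics/side0.png

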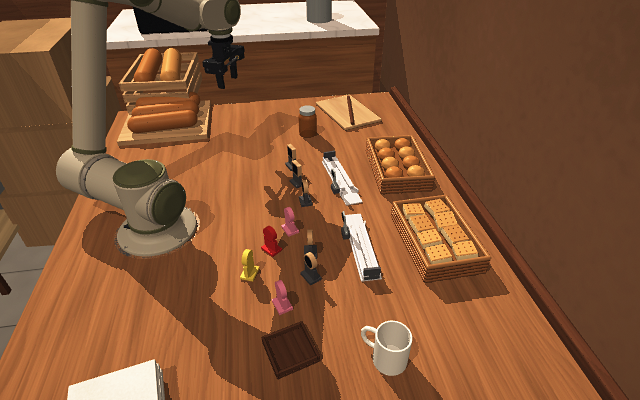

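The two pictures show five dark signs: scene pixels (240,210), (267,206), (339,190), (367,178) and (396,168). The left rail is at the biscuits with its stop at the left end (rail_b). The right rail is at the rolls with its stop at the right end (rail_a). Both open ends face the middle.

```bash
python3 - <<'E'
from h import *
sc=dict(np.load("scene0.npz")); sd=dict(np.load("side0.npz"))
a=cv2.resize(sc["image"][150:280,220:430],None,fx=3.8,fy=3.8,interpolation=cv2.INTER_CUBIC)
cv2.imwrite("pics/c1.png",a)
# ortho top view 1 mm/px: x up 0.25..0.75 ; y left
H=np.full((560,800),-1.0); I=np.zeros((560,800,3),np.uint8)
for s in (sc,sd):
    P=cloud(s); ok=(s["depth"]>0)
    p=P[ok]; c=s["image"][ok]
    u=np.round((0.4-p[:,1])*1000).astype(int); v=np.round((0.75-p[:,0])*1000).astype(int)
    m=(u>=1)&(u<799)&(v>=1)&(v<559)&(p[:,2]<0.12)
    for i in np.where(m)[0][np.argsort(p[m,2])]:
        H[v[i]-1:v[i]+2,u[i]-1:u[i]+2]=p[i,2]; I[v[i]-1:v[i]+2,u[i]-1:u[i]+2]=c[i]
cv2.imwrite("pics/ortho.png",I)
# clusters of objects above table
p=np.vstack([cloud(s)[s["depth"]>0] for s in (sc,sd)])
m=(p[:,0]>.2)&(p[:,0]<.8)&(abs(p[:,1])<.45)&(p[:,2]>.012)&(p[:,2]<.15); p=p[m]
g=np.zeros((600,900),np.uint8); g[((p[:,0]-.2)*1000).astype(int),((p[:,1]+.45)*1000).astype(int)]=255
g=cv2.dilate(g,np.ones((9,9)))
n,l,st,ce=cv2.connectedComponentsWithStats(g)
L=l[((p[:,0]-.2)*1000).astype(int),((p[:,1]+.45)*1000).astype(int)]
for k in range(1,n):
    q=p[L==k]
    if len(q)<20: continue
    print(k,len(q),"min",q.min(0).round(3),"max",q.max(0).round(3))
E
```

```text
1 475 min [ 0.246 -0.249  0.012] max [ 0.289 -0.203  0.086]
2 342 min [ 0.29  -0.45   0.012] max [ 0.395 -0.413  0.028]
3 455 min [ 0.313 -0.171  0.012] max [ 0.353 -0.123  0.087]
4 482 min [ 0.323 -0.367  0.012] max [ 0.366 -0.319  0.087]
6 399 min [ 0.369 -0.094  0.012] max [ 0.409 -0.048  0.086]
7 485 min [ 0.409 -0.291  0.012] max [ 0.452 -0.242  0.087]
8 324 min [0.415 0.243 0.012] max [0.452 0.295 0.088]
9 340 min [ 0.425 -0.202  0.012] max [ 0.456 -0.155  0.088]
10 382 min [0.426 0.132 0.012] max [0.461 0.186 0.088]
11 326 min [0.438 0.028 0.012] max [0.471 0.078 0.086]
13 1876 min [ 0.536 -0.305  0.012] max [ 0.619 -0.082  0.089]
14 1386 min [0.546 0.059 0.012] max [0.633 0.289 0.09 ]
15 6665 min [ 0.702 -0.34   0.012] max [ 0.8   -0.056  0.073]
16 4611 min [0.702 0.04  0.012] max [0.8   0.327 0.078]
```

View pics/c1.png

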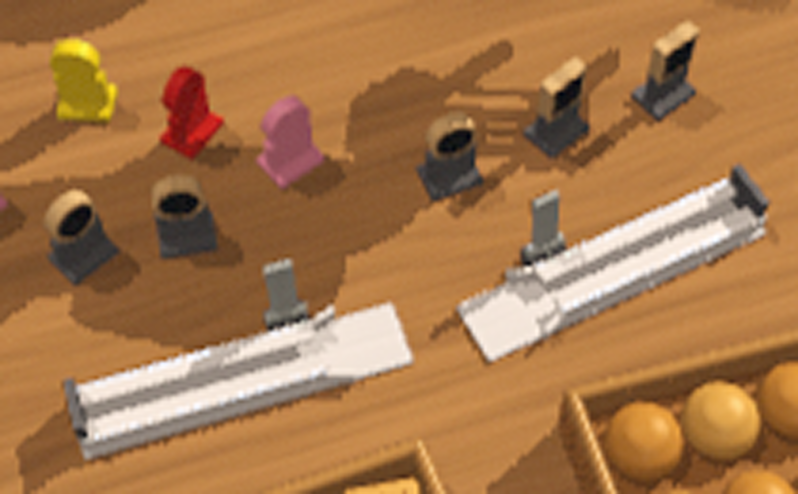

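View pics/ortho.png

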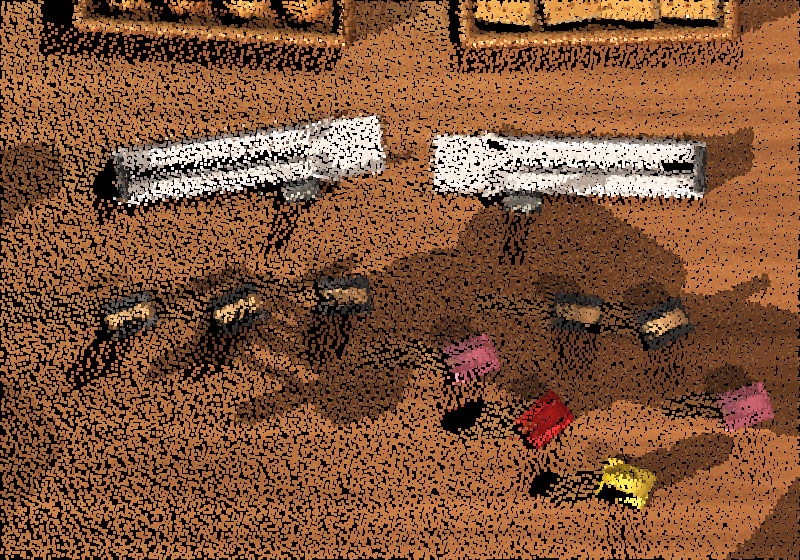

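The crop shows square plaques on the two rightmost signs (crop (560,100) and (670,65)) and round plaques on the other three ((75,230), (183,210), (450,150)). So the squares go to rail_b (biscuits, y<0) and the rounds to rail_a (rolls, y>0). Next I fit shape models to the point clouds, then add a wrist view.

```bash
cat >> h.py <<'E'
from scipy.optimize import least_squares
def wcloud(s):
    d=s["depth"]; v,u=np.mgrid[:d.shape[0],:d.shape[1]]
    a=(u-s["cx"])/s["fx"]; b=(v-s["cy"])/s["fy"]; r=np.hypot(a,b)+1e-9
    t=np.tan(np.minimum(r,1.2)); p=np.stack([a/r*t*d,b/r*t*d,d],-1)
    p[(r>1.1)|(d<=0)]=np.nan
    return p@R.from_quat(np.roll(s["rotation"],-1)).as_matrix().T+np.array(s["origin"])
def pts(s,name):
    P=wcloud(s) if name=="wrist" else cloud(s)
    ok=(s["depth"]>0)&np.isfinite(P).all(-1)
    return P[ok]
def box(p,lo,hi):
    lo=np.array(lo);hi=np.array(hi); q=abs(p-(lo+hi)/2)-(hi-lo)/2
    return np.linalg.norm(np.maximum(q,0),axis=1)+np.minimum(q.max(1),0)
def cyl(p,zc,r,h):
    q=np.stack([np.hypot(p[:,1],p[:,2]-zc)-r,abs(p[:,0])-h],1)
    return np.linalg.norm(np.maximum(q,0),axis=1)+np.minimum(q.max(1),0)
def sign_sdf(p,shape):
    a=[box(p,(-.018,-.024,0),(.018,.024,.008)),box(p,(-.005,-.022,0),(.005,.022,.044)),
       box(p,(-.007,-.021,.04),(.007,.021,.082)) if shape=="sq" else cyl(p,.061,.021,.007)]
    return np.min(a,0)
def rail_sdf(p,e):   # e=+1 rail_a, -1 rail_b (stop at y=e*.095)
    p=p*[1,e,1]
    a=[box(p,(-.028,-.165,0),(.028,.103,.004)),box(p,(-.024,-.095,.0),(-.008,.095,.02)),
       box(p,(.008,-.095,.0),(.024,.095,.02)),box(p,(-.022,.095,.0),(.022,.103,.042))]
    return np.min(a,0)
def fit(p,sdf,x0):
    def loc(v,q): 
        c,s=np.cos(v[2]),np.sin(v[2]); d=q-[v[0],v[1],v[3]]
        return np.stack([c*d[:,0]+s*d[:,1],-s*d[:,0]+c*d[:,1],d[:,2]],1)
    v=np.r_[x0,0.]
    r=least_squares(lambda v:sdf(loc(v,p)),v,loss="soft_l1",f_scale=.002,x_scale=[.01,.01,.1,.01])
    return r.x,np.median(abs(sdf(loc(r.x,p))))
def fit_sign(p,xy,shape,yaw0=None,rad=.04):
    best=None
    q=p[(np.hypot(p[:,0]-xy[0],p[:,1]-xy[1])<rad)&(p[:,2]>.005)&(p[:,2]<.1)]
    if len(q)<60: return None,9,len(q)
    for y0 in ([yaw0] if yaw0 is not None else np.arange(-1.4,1.5,.35)):
        c=(q.min(0)+q.max(0))/2
        r=fit(q,lambda z:sign_sdf(z,shape),[c[0],c[1],y0])
        if best is None or r[1]<best[1]: best=r
    return best[0],best[1],len(q)
def fit_rail(p,v0,e):
    c,s=np.cos(v0[2]),np.sin(v0[2]); d=p-[v0[0],v0[1],0]
    x=c*d[:,0]+s*d[:,1]; y=-s*d[:,0]+c*d[:,1]
    q=p[(abs(x)<.04)&(abs(y)<.18)&(p[:,2]>.002)&(p[:,2]<.05)&~((abs(y+e*.078)<.035)&((x<-.02)|(p[:,2]>.024)))]
    r=fit(q,lambda z:rail_sdf(z,e),v0)
    return r[0],r[1],len(q)
SG={"sq1":(.434,.27,"sq"),"sq2":(.443,.16,"sq"),"r1":(.455,.053,"rd"),"r2":(.440,-.178,"rd"),"r3":(.430,-.267,"rd")}
RL={"a":(.59,.165,.1,1),"b":(.585,-.18,0,-1)}
def down(yaw): # tool x down, jaws(y) along world direction yaw
    c,s=np.cos(yaw),np.sin(yaw); x=np.array([0,0,-1.]); y=np.array([c,s,0]); 
    return quat(R.from_matrix(np.stack([x,y,np.cross(x,y)],1)))
E
python3 - <<'E'
from h import *
print(R.from_quat(np.roll(observe()["tcp_rot"],-1)).as_matrix().round(2))
reach([.40,0,.38],down(0)); o=observe(); print(o["tcp_pos"],o["q"].round(2),o["time"])
s=snapshot("wrist"); np.savez("wrist0.npz",**s); cv2.imwrite("pics/w0.png",s["image"])
for n in ("scene","side","wrist"):
    p=pts(dict(np.load(f"{n}0.npz")),n)
    for k,v in SG.items():
        r=fit_sign(p,v[:2],v[2]); print(n,k,None if r[0] is None else r[0].round(4),round(r[1],4),r[2])
    for k,v in RL.items():
        r=fit_rail(p,v[:3],v[3]); print(n,"rail",k,r[0].round(4),round(r[1],4),r[2])
E
```

```text
[[-0.    0.43  0.9 ]
 [-0.    0.9  -0.43]
 [-1.   -0.   -0.  ]]
[0.40005974 0.00048085 0.37981766] [-0.3   0.03  1.35  0.    1.76 -0.3 ] 2.0583
scene sq1 [0.4336 0.2709 0.3361 0.0016] 0.0009 255
scene sq2 [0.4392 0.1632 0.4068 0.0013] 0.0008 255
scene r1 [0.4527 0.0569 0.0438 0.0017] 0.0009 271
scene r2 [ 0.436  -0.1759 -0.1498  0.0016] 0.001 288
scene r3 [ 4.2540e-01 -2.6350e-01 -2.6778e+00  1.2000e-03] 0.001 293
scene rail a [0.5851 0.1842 0.129  0.0023] 0.0015 1701
scene rail b [ 0.5827 -0.2048 -0.0226  0.0024] 0.0016 1894
side sq1 [0.435  0.2715 0.3325 0.0024] 0.0009 163
side sq2 [0.4408 0.1629 0.4066 0.0024] 0.0009 245
side r1 [0.455  0.0568 0.053  0.0022] 0.001 208
side r2 [ 0.4383 -0.1759 -0.186   0.002 ] 0.0008 220
side r3 [ 4.264e-01 -2.631e-01 -2.692e+00  2.000e-03] 0.0007 391
side rail a [0.5873 0.1753 0.1296 0.003 ] 0.0015 1000
side rail b [ 0.5838 -0.2081 -0.0128  0.0023] 0.0015 1823
wrist sq1 [0.4336 0.2717 0.3535 0.0012] 0.0005 245
wrist sq2 [0.4389 0.1638 0.3956 0.0012] 0.0005 733
wrist r1 [0.4526 0.0575 0.0613 0.001 ] 0.0005 598
wrist r2 [ 0.4358 -0.1756 -0.1627  0.001 ] 0.0006 623
wrist r3 [ 0.425  -0.2627  0.461   0.001 ] 0.0006 287
wrist rail a [0.5866 0.1706 0.1337 0.0013] 0.0008 4634
wrist rail b [ 0.5827 -0.1737 -0.0321  0.0013] 0.0009 2083
```

View pics/w0.png

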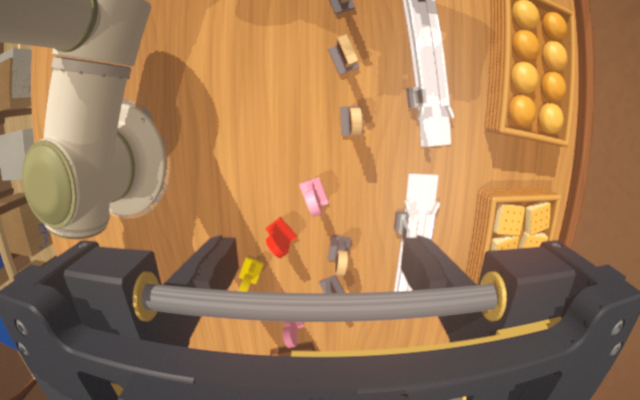

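The wrist view shows all the signs and both rails. Rail_b's far half is hidden by the gripper, so its position along y is still loose. I take one close look over each rail.

```bash
python3 - <<'E'
from h import *
for k,(x,y),v0 in (("b",(.50,-.28),(.5828,-.199,-.025,-1)),("a",(.50,.10),(.5865,.181,.131,1))):
    reach([x,y,.30],down(0)); sleep(.3)
    s=snapshot("wrist"); np.savez(f"wrist_{k}.npz",**s); cv2.imwrite(f"pics/w_{k}.png",s["image"])
    p=pts(s,"wrist")
    for dy in (-.015,0,.015):
        r=fit_rail(p,(v0[0],v0[1]+dy,v0[2]),v0[3]); print(k,dy,r[0].round(4),round(r[1],5),r[2])
    c,sn=np.cos(v0[2]),np.sin(v0[2]); d=p-[v0[0],v0[1],0]
    lx=c*d[:,0]+sn*d[:,1]; ly=(-sn*d[:,0]+c*d[:,1])
    m=(abs(lx)<.02)&(p[:,2]>.003)&(p[:,2]<.06)
    print("ends",ly[m].min(),ly[m].max())
    # points of plate brightness: stop = z>.033
    m2=(abs(lx)<.022)&(p[:,2]>.033)&(p[:,2]<.055)&(abs(ly)<.13); print("stop y",np.percentile(ly[m2],[5,50,95]) if m2.any() else None)
    m3=(abs(ly+v0[3]*.078)<.03)&(lx<-.02)&(lx>-.1)&(p[:,2]>.03); q=np.stack([lx,ly,p[:,2]],1)[m3]
    print("keeper",len(q),q.min(0).round(3),q.max(0).round(3),"meany",q[:,1].mean().round(4))
    top=q[q[:,2]>.06]; print(" top",np.median(top,0).round(3), "low",np.median(q[q[:,2]<.05],0).round(3))
print(observe()["time"])
E
```

```text
b -0.015 [ 0.5823 -0.2051 -0.0291  0.0012] 0.00072 7244
b 0 [ 0.5823 -0.2042 -0.0289  0.0012] 0.0007 7220
b 0.015 [ 0.5822 -0.2027 -0.0312  0.0012] 0.00067 7203
ends -0.367140208940848 0.16340806944455663
stop y [-0.10204839 -0.09767821 -0.09479201]
keeper 156 [-0.049  0.066  0.032] [-0.036  0.088  0.087] meany 0.0761
 top [-0.045  0.077  0.084] low [-0.039  0.067  0.04 ]
a -0.015 [0.5844 0.1852 0.1359 0.0011] 0.00067 7496
a 0 [0.5846 0.1862 0.1364 0.0011] 0.00068 7342
a 0.015 [0.5846 0.1872 0.1363 0.0011] 0.00069 7205
ends -0.44420294043894887 0.1604550226831333
stop y [0.09742224 0.10054922 0.10517787]
keeper 25560 [-0.1   -0.104  0.031] [-0.02  -0.048  0.41 ] meany -0.0578
 top [-0.049 -0.054  0.399] low [-0.04  -0.065  0.034]
5.4
```

View pics/w_b.png

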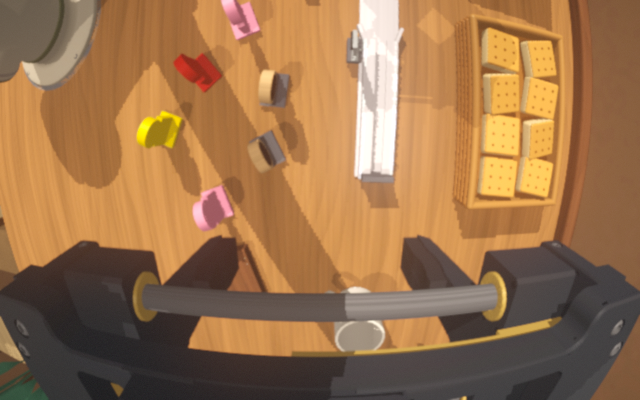

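Rail_b is well seen: landing at (380,10), stop at (375,178), keeper at (355,45). Estimates from the fits plus the ends and stop are rail_b (.5825, -.200, yaw -.029) and rail_a (.5848, .184, yaw .136). I start with the nearest round sign into rail_a.

```bash
cat >> h.py <<'E'
RAIL={"a":(.5848,.184,.136,1),"b":(.5825,-.200,-.029,-1)}
def rail_pt(k,x,y):
    X,Y,t,e=RAIL[k]; c,s=np.cos(t),np.sin(t); y=e*y   # y in rail_a convention (stop +)
    return np.array([X+c*x-s*y,Y+s*x+c*y])
def look(xy,shape):
    reach([xy[0],xy[1]-.09,.27],down(0)); sleep(.2)
    s=snapshot("wrist"); p=pts(s,"wrist")
    cv2.imwrite("pics/look.png",s["image"])
    r=fit_sign(p,xy,shape); print("look",r[0].round(4),round(r[1],5),r[2]); 
    assert r[1]<.0012 and r[2]>100
    v=r[0]; v[2]=(v[2]+np.pi/2)%np.pi-np.pi/2
    return v
def F(k,f0):
    f=observe()["ft_force"]-f0; t=RAIL[k][2]; e=RAIL[k][3]
    return np.array([np.cos(t)*f[0]+np.sin(t)*f[1], e*(-np.sin(t)*f[0]+np.cos(t)*f[1]), f[2]])
def pick(v,zt=.026):
    o=down(v[2]); grip(.05,45)
    reach([v[0],v[1],.15],o); move_straight([v[0],v[1],zt],max_speed=.12)
    op=grip(0,45); print("opening",observe()["opening"]); assert .010<observe()["opening"]<.018
    move_straight([v[0],v[1],.17],max_speed=.2); sleep(.15)
def insert(k,home,zt=.026,lift=.0055):
    f0=observe()["ft_force"]; q=down(RAIL[k][2]); z=zt+lift; lx=0.
    P=lambda y,zz:np.r_[rail_pt(k,lx,y),zz]
    reach(P(-.145,.17),q); f0=observe()["ft_force"]
    move_straight(P(-.145,z+.004),max_speed=.12); move_straight(P(-.145,z),max_speed=.03)
    y=-.145; log=[]
    while y<home+.012:
        y+=.010 if y<home-.012 else .0015
        move_straight(P(y,z),max_speed=.07); f=F(k,f0); log.append(np.r_[y*1000,lx*1000,f].round(1))
        if f[1]<-12: break
        if abs(f[0])>5: lx+=np.clip(f[0],-1,1)*.0005
    print(np.array(log)); print("stopped at y",y,"home",home,"opening",observe()["opening"])
def release(k,up=.17):
    o=observe()["opening"]; grip(.032); p=observe()["tcp_pos"]; move_straight([p[0],p[1],up],max_speed=.2)
E
python3 - <<'E'
from h import *
np.set_printoptions(suppress=True)
v=look((.4526,.0575),"rd"); pick(v); insert("a",.071); print(observe()["time"])
s=snapshot("scene"); cv2.imwrite("pics/s1.png",cv2.resize(s["image"][140:290,220:440],None,fx=3.6,fy=3.6))
E
```

```text
look [0.4528 0.0574 0.0111 0.001 ] 0.00048 1019
opening 0.01317798549955222
[[-135.     0.     0.9   -1.2   -1.6]
 [-125.     0.     1.3   -1.5   -1.5]
 [-115.     0.     1.2   -1.3   -0.9]
 [-105.     0.     0.6   -0.1   -2.1]
 [ -95.     0.     1.     0.8   -1.2]
 [ -85.     0.     0.7   -0.3   -1.3]
 [ -75.     0.     0.1   -0.1   -1.1]
 [ -65.     0.     1.2   -1.8   -2.2]
 [ -55.     0.     0.7   -1.1   -1. ]
 [ -45.     0.     0.8   -1.2   -1.8]
 [ -35.     0.     0.2   -1.3   -1.4]
 [ -25.     0.     1.    -0.9   -1.2]
 [ -15.     0.     0.9   -0.7   -1.7]
 [  -5.     0.     0.9    0.4   -0.8]
 [   5.     0.     0.3   -0.6   -1.9]
 [  15.     0.     0.7   -0.8   -1.5]
 [  25.     0.     1.    -0.7   -1. ]
 [  35.     0.     0.1   -0.5   -1.2]
 [  45.     0.    -0.    -0.7   -1.9]
 [  55.     0.     0.8   -0.1   -2. ]
 [  65.     0.     0.4    1.    -1.5]
 [  66.5    0.     0.7   -1.1   -0.5]
 [  68.     0.     1.3   -1.8   -1. ]
 [  69.5    0.     0.8   -0.8   -0.9]
 [  71.     0.    -0.1   -3.3   -0.7]
 [  72.5    0.    -0.6   -9.7    0.8]
 [  74.     0.    -1.7  -14.6    1.9]]
stopped at y 0.07400000000000001 home 0.071 opening 0.013410340298263634
20.325
```

View pics/s1.png

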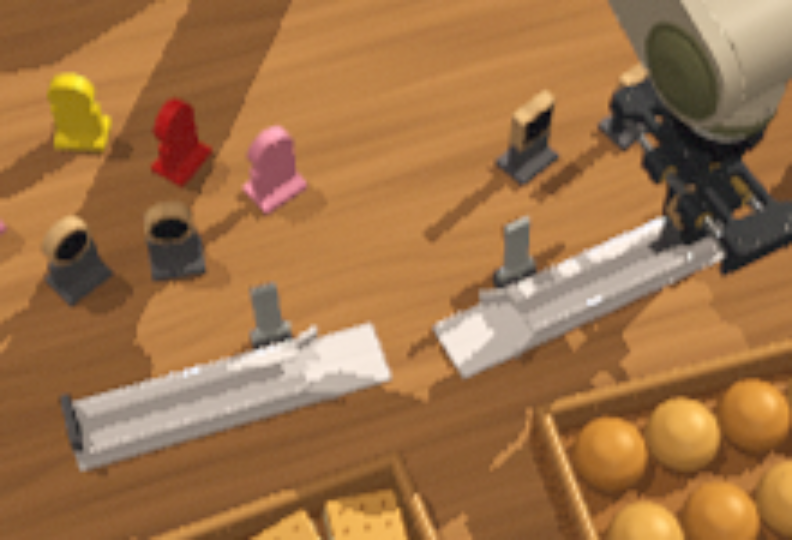

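The image shows the round sign slid along rail_a to the stop at (690,230). Contact came at y of about 71 mm, which matches home. I seat it, release it, and go on to r2.

```bash
cat >> h.py <<'E'
def release(k,up=.17):
    p=observe()["tcp_pos"]; move_straight([p[0],p[1],p[2]-.0013],max_speed=.03)
    grip(.032); p=observe()["tcp_pos"]; move_straight([p[0],p[1],up],max_speed=.2)
E
python3 - <<'E'
from h import *
np.set_printoptions(suppress=True)
release("a")
v=look((.4358,-.1756),"rd"); pick(v); insert("a",.023); release("a"); print(observe()["time"])
E
```

```text
look [ 0.436  -0.1757 -0.1259  0.001 ] 0.00048 1035
opening 0.013187801149570681
[[-135.     0.     0.6    0.4   -0.1]
 [-125.     0.     0.3    0.1   -0.3]
 [-115.     0.     0.1    0.2    0.4]
 [-105.     0.    -1.1   -0.2    0.1]
 [ -95.     0.     0.4    0.4   -0.3]
 [ -85.     0.    -0.7    1.2   -0.2]
 [ -75.     0.    -0.4   -0.7   -0.6]
 [ -65.     0.    -1.    -0.    -0.3]
 [ -55.     0.    -0.7    0.1   -0.4]
 [ -45.     0.     0.3    0.5   -0.4]
 [ -35.     0.     0.5    1.4    0.5]
 [ -25.     0.    -0.8   -0.3    0.5]
 [ -15.     0.    -0.5    0.3   -0.3]
 [  -5.     0.    -0.3   -0.1   -1. ]
 [   5.     0.     0.1    0.5    0.5]
 [  15.     0.     0.2    0.6   -0.6]
 [  16.5    0.    -0.3    0.7   -0.5]
 [  18.     0.     0.1    0.8   -0.6]
 [  19.5    0.     0.4    0.9   -1. ]
 [  21.     0.    -0.     0.7   -0.8]
 [  22.5    0.    -0.9   -0.1   -1. ]
 [  24.     0.    -1.4   -5.9    1.1]
 [  25.5    0.    -0.2  -11.9    2.6]
 [  27.     0.    -1.1  -15.2    4.4]]
stopped at y 0.027000000000000003 home 0.023 opening 0.013308161947885677
38.975
```

```bash
python3 - <<'E'
from h import *
np.set_printoptions(suppress=True)
v=look((.425,-.2627),"rd"); pick(v); insert("a",-.025); release("a"); print(observe()["time"])
v=look((.439,.1635),"sq"); print(v, observe()["time"])
s=snapshot("scene"); cv2.imwrite("pics/s2.png",cv2.resize(s["image"][140:290,220:440],None,fx=3.6,fy=3.6))
E
```

```text
look [ 0.4249 -0.2627  0.4149  0.001 ] 0.00049 1014
opening 0.013197860266305253
[[-135.     0.     0.1   -0.1    0.1]
 [-125.     0.    -0.1    0.2   -0.2]
 [-115.     0.     0.1    0.3   -0.8]
 [-105.     0.    -1.    -0.1   -0.7]
 [ -95.     0.    -1.     0.2   -0.9]
 [ -85.     0.    -0.7    0.    -0.5]
 [ -75.     0.    -1.    -0.2   -0.8]
 [ -65.     0.    -0.     0.3   -0.8]
 [ -55.     0.    -0.8   -0.6   -0.2]
 [ -45.     0.    -0.5   -0.1   -0.2]
 [ -35.     0.    -0.5    0.7   -0.1]
 [ -33.5    0.     0.2   -0.1   -0.8]
 [ -32.     0.    -0.8    0.1    0.7]
 [ -30.5    0.    -0.1   -0.2   -0.6]
 [ -29.     0.     0.3    0.4   -0.1]
 [ -27.5    0.    -0.5    0.3   -0.4]
 [ -26.     0.    -0.1    0.3   -0.5]
 [ -24.5    0.    -0.6   -3.3    0.5]
 [ -23.     0.     0.   -10.3    1.7]
 [ -21.5    0.    -1.8  -14.3    2.7]]
stopped at y -0.0215 home -0.025 opening 0.013061680330167828
55.2
look [0.4391 0.1635 0.3793 0.0011] 0.00052 1056
[0.43907061 0.16346865 0.3792773  0.00112843] 56.2667
```

View pics/s2.png

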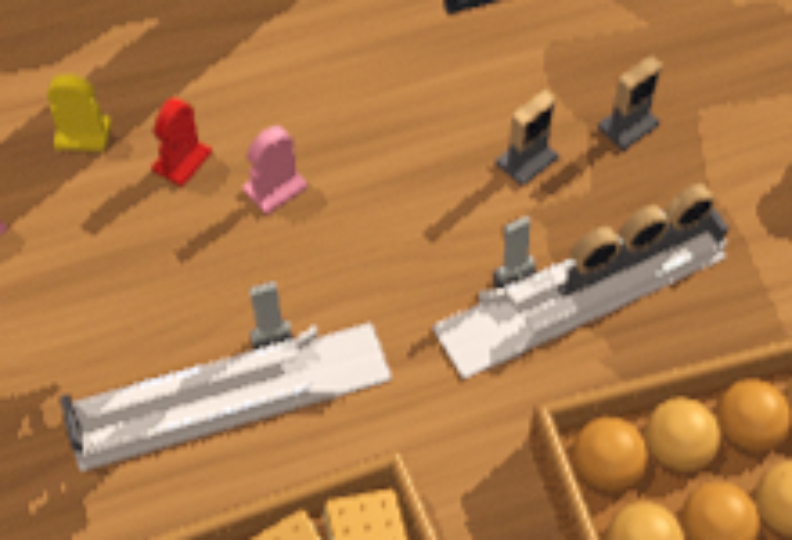

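The three round signs stand in rail_a at (600,250), (645,228) and (693,207), upright and without visible gaps. Next come the two squares into rail_b.

```bash
python3 - <<'E'
from h import *
np.set_printoptions(suppress=True)
v=look((.439,.1635),"sq"); pick(v); insert("b",.071); release("b"); print(observe()["time"])
v=look((.4336,.2715),"sq"); pick(v); insert("b",.023); release("b"); print(observe()["time"])
E
```

```text
look [0.4391 0.1635 0.3995 0.001 ] 0.00048 1050
opening 0.013153123024347119
[[-135.     0.     0.1    0.1    0.6]
 [-125.     0.     0.3   -0.5    0. ]
 [-115.     0.     0.6   -0.     0. ]
 [-105.     0.     0.3    0.2    0.3]
 [ -95.     0.     0.3   -0.4    0.4]
 [ -85.     0.     1.1    0.    -0.3]
 [ -75.     0.     0.5    0.4    0.4]
 [ -65.     0.    -0.3   -0.2    0.3]
 [ -55.     0.     1.     0.    -0.7]
 [ -45.     0.     1.4   -0.6    0.1]
 [ -35.     0.     0.7   -0.3   -0.9]
 [ -25.     0.     0.8   -0.3    0.2]
 [ -15.     0.     0.3    0.3   -0.3]
 [  -5.     0.     0.9   -0.1    0. ]
 [   5.     0.     1.2    0.2   -0.5]
 [  15.     0.     0.8   -0.1    0.6]
 [  25.     0.     0.9    0.5   -0. ]
 [  35.     0.     0.7    0.6   -0.2]
 [  45.     0.     0.    -0.2   -0.1]
 [  55.     0.     0.2    0.3   -0.2]
 [  65.     0.     0.6   -0.1   -1.4]
 [  66.5    0.     0.4   -0.4   -0.7]
 [  68.     0.    -0.2    0.1    0.2]
 [  69.5    0.     0.6    0.6   -0.8]
 [  71.     0.     0.2   -5.8    1.6]
 [  72.5    0.     0.5  -10.3    4. ]
 [  74.     0.     0.5  -15.8    6.
[... 418 characters left out ...]
5    0.1]
 [ -65.     0.    -0.3    0.5   -0.2]
 [ -55.     0.    -0.2    0.4    0.5]
 [ -45.     0.     0.2    1.4    0.2]
 [ -35.     0.     0.2    0.7    0.7]
 [ -25.     0.    -0.2    1.3    1.1]
 [ -15.     0.     0.2    1.1    0.2]
 [  -5.     0.    -0.6    0.     0.4]
 [   5.     0.    -0.5    0.4   -0.1]
 [  15.     0.    -0.2    0.6    1. ]
 [  16.5    0.     0.8    1.2    0.2]
 [  18.     0.     0.3    1.5    0.8]
 [  19.5    0.    -0.     1.3   -0.1]
 [  21.     0.     0.     0.4   -0.2]
 [  22.5    0.    -0.5   -4.6    1.9]
 [  24.     0.     0.3   -9.5    5.5]
 [  25.5    0.     0.2  -15.2    7.2]]
stopped at y 0.025500000000000002 home 0.023 opening 0.013450009936269746
89.4333
```

All the forces look as they should. I check the pitch in both rails with close wrist views before closing the keepers.

```bash
cat >> h.py <<'E'
def check(tag):
    for k,(x,y),ys,sh in (("b",(.50,-.28),(.071,.023),"sq"),("a",(.50,.10),(.071,.023,-.025),"rd")):
        reach([x,y,.30],down(0)); sleep(.2)
        s=snapshot("wrist"); cv2.imwrite(f"pics/{tag}_{k}.png",s["image"]); p=pts(s,"wrist"); t=RAIL[k][2]; e=RAIL[k][3]
        for yy in ys:
            c=rail_pt(k,0,yy); c0,s0=np.cos(t),np.sin(t); d=p-[c[0],c[1],0]; lx=c0*d[:,0]+s0*d[:,1]; ly=-s0*d[:,0]+c0*d[:,1]
            q=p[(abs(lx)<.022)&(abs(ly)<.0235)&(p[:,2]>.028)&(p[:,2]<.1)]
            r=fit(q,lambda z:sign_sdf(z,sh),[c[0],c[1],t])[0]
            d=r[:2]-RAIL[k][:2]; print(k,yy,"lx",(c0*d[0]+s0*d[1]).round(4),"ly",(e*(-s0*d[0]+c0*d[1])).round(4),"dyaw",(r[2]-t).round(3),"z",r[3].round(4),len(q))
        X=rail_pt(k,-.036,-.078); d=p-[X[0],X[1],0]; lx=c0*d[:,0]+s0*d[:,1]; ly=-s0*d[:,0]+c0*d[:,1]
        m=(abs(ly)<.014)&(lx>-.04)&(lx<.08)&(p[:,2]>.024)&(p[:,2]<.1); q=np.stack([lx,ly,p[:,2]-.001],1)[m]
        far=q[np.hypot(q[:,0],q[:,2]-.0225)>.025]; print(" keeper",k,"angle",np.median(np.arctan2(far[:,2]-.0225,far[:,0])).round(3) if len(far) else None,len(far),"ly",q[:,1].mean().round(4))
E
python3 - <<'E'
from h import *
check("chk"); print(observe()["time"])
a=[cv2.imread(f"pics/chk_{k}.png")[0:240,240:440] for k in "ba"]
cv2.imwrite("pics/chk.png",cv2.resize(np.hstack(a),None,fx=2,fy=2))
E
```

```text
b 0.071 lx -0.0018 ly 0.0705 dyaw 0.011 z 0.0314 701
b 0.023 lx -0.0008 ly 0.0221 dyaw 0.004 z 0.0051 669
 keeper b angle 1.724 153 ly -0.0023
a 0.071 lx -0.0006 ly 0.0706 dyaw 0.015 z 0.005 654
a 0.023 lx -0.0001 ly 0.0226 dyaw -0.002 z 0.005 629
a -0.025 lx -0.0004 ly -0.0257 dyaw 0.004 z 0.005 618
 keeper a angle 1.719 141 ly 0.0024
92.05
```

View pics/chk.png

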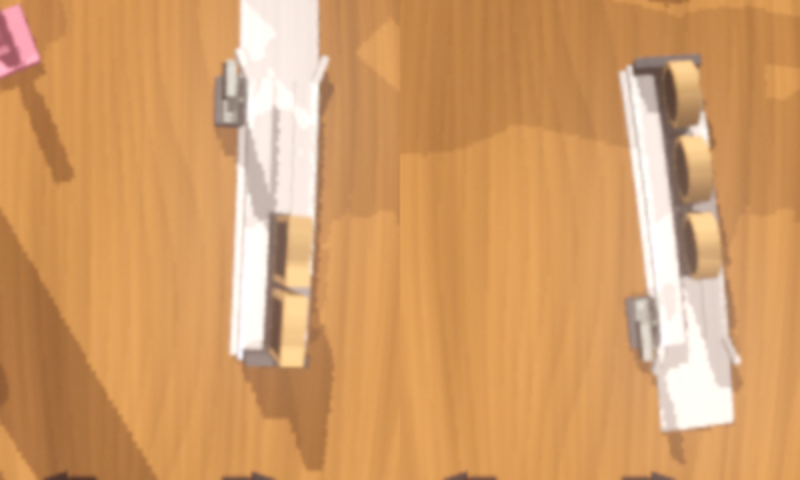

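The picture shows both rails: two squares at the stop of rail_b ((295,325), (295,248)) and three rounds in rail_a ((683,93), (693,168), (705,243)). Measured pitch is about 48 mm, so there are no gaps. Both keepers stand at about 1.72 rad, and I press them down now.

```bash
cat >> h.py <<'E'
def close(k):
    q=down(RAIL[k][2]+np.pi/2); w=.009; t=.002; rho=.048
    P=lambda x,z:np.r_[rail_pt(k,x,-.078),z]
    grip(0,20); reach(P(-.095,.17),q); f0=observe()["ft_force"]
    move_straight(P(-.095,.066),max_speed=.15)
    log=[]
    def go(x,z,a):
        move_straight(P(x,z),max_speed=.08); log.append(np.r_[a,F(k,f0)].round(2))
    go(-.036-t-w-.002,.068,1.6)
    for a in np.arange(1.5,.04,-.12):
        go(-.036+rho*np.cos(a)-t*np.sin(a)-w,.0225+rho*np.sin(a)+t*np.cos(a),a)
    z=.0225+.006
    for z in np.arange(.0275,.0215,-.0015):
        go(-.036+.050-w,z,z)
        if log[-1][3]>12: break
    print(np.array(log)); p=P(-.036+.05-w,.17); move_straight(p,max_speed=.2)
E
python3 - <<'E'
from h import *
np.set_printoptions(suppress=True)
close("a"); print(observe()["time"])
check("k1"); print(observe()["time"])
a=[cv2.imread(f"pics/k1_{k}.png")[0:240,240:440] for k in "ba"]
cv2.imwrite("pics/k1.png",cv2.resize(np.hstack(a),None,fx=2,fy=2))
E
```

```text
[[ 1.6  -0.86  0.38 -0.18]
 [ 1.5  -2.44  0.9   1.06]
 [ 1.38 -2.28  0.7   1.36]
 [ 1.26 -2.63  1.24  1.04]
 [ 1.14 -3.58  0.7   0.93]
 [ 1.02 -4.55  0.69  0.99]
 [ 0.9  -4.09  1.29 -0.5 ]
 [ 0.78 -1.96  0.85  1.04]
 [ 0.66 -0.52  1.8   0.33]
 [ 0.54  0.37 -0.27  0.49]
 [ 0.42 -0.53  0.92 -0.16]
 [ 0.3   0.02  1.   -0.04]
 [ 0.18  0.09  0.53 -0.32]
 [ 0.06 -0.23  1.17 -0.73]
 [ 0.03  0.72  0.61 -0.58]
 [ 0.03  0.65  0.54  0.14]
 [ 0.02 -3.76  1.31 11.44]
 [ 0.02 -6.53  1.12 21.56]]
100.8667
b 0.071 lx -0.0015 ly 0.0705 dyaw -0.009 z 0.023 696
b 0.023 lx -0.0018 ly 0.0212 dyaw 0.001 z 0.031 671
 keeper b angle 1.72 147 ly -0.0021
a 0.071 lx -0.0006 ly 0.0706 dyaw 0.017 z 0.0051 657
a 0.023 lx -0.0001 ly 0.0226 dyaw -0.002 z 0.005 630
a -0.025 lx -0.0004 ly -0.0257 dyaw 0.004 z 0.0051 617
 keeper a angle 0.105 416 ly -0.0
104.3333
```

View pics/k1.png

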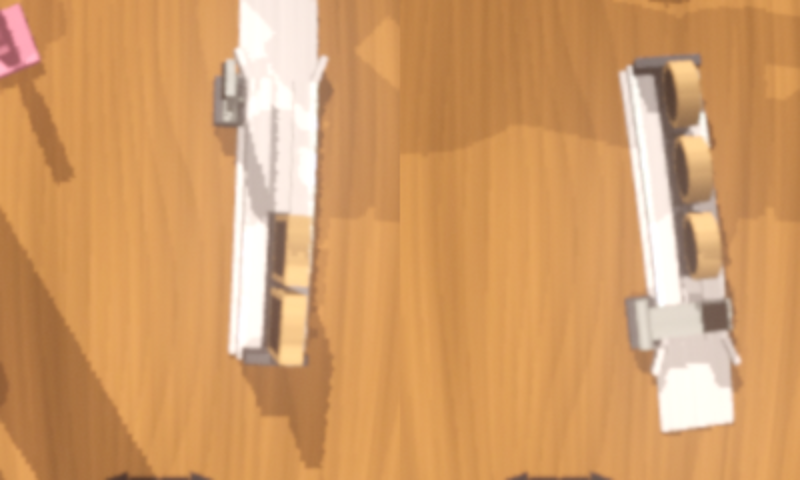

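Keeper a lies shut across the rail at (680,320), and the signs have not moved. Next is keeper b.

```bash
python3 - <<'E'
from h import *
np.set_printoptions(suppress=True)
close("b"); check("k2")
reach([.236,.45,.30],down(0)); print(observe()["time"])
s=snapshot("scene"); cv2.imwrite("pics/k2.png",cv2.resize(s["image"][120:310,130:450],None,fx=2.5,fy=2.5))
E
```

```text
[[ 1.6  -1.31  0.47  1.11]
 [ 1.5  -0.9  -0.33  1.06]
 [ 1.38 -2.35 -0.75  1.39]
 [ 1.26 -3.   -0.06  0.53]
 [ 1.14 -3.43  0.08  0.59]
 [ 1.02 -3.62 -0.92  0.03]
 [ 0.9  -3.69 -1.04  0.18]
 [ 0.78 -1.92 -0.5   0.89]
 [ 0.66 -0.1  -0.1   0.21]
 [ 0.54  1.14  0.6   1.15]
 [ 0.42  1.5   1.04  1.41]
 [ 0.3  -0.24  0.18 -0.43]
 [ 0.18  0.26 -0.12 -0.12]
 [ 0.06  0.66  0.95 -0.11]
 [ 0.03 -0.28  1.08 -0.01]
 [ 0.03  0.85  0.    0.84]
 [ 0.02 -3.63 -0.69 11.17]
 [ 0.02 -7.4  -2.24 21.31]]
b 0.071 lx -0.0014 ly 0.0706 dyaw -0.006 z 0.0237 691
b 0.023 lx -0.0008 ly 0.0217 dyaw 0.004 z 0.0051 672
 keeper b angle 0.106 400 ly 0.0006
a 0.071 lx -0.0012 ly 0.0709 dyaw 0.018 z 0.0242 651
a 0.023 lx -0.0001 ly 0.0226 dyaw -0.0 z 0.005 627
a -0.025 lx -0.0004 ly -0.0255 dyaw 0.001 z 0.005 611
 keeper a angle 0.103 418 ly -0.0
117.625
```

View pics/k2.png

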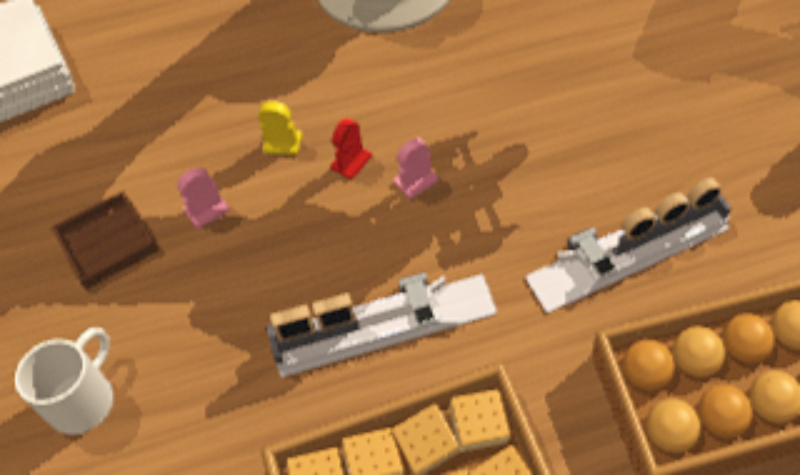

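Both keepers are shut ((420,298), (592,250)), with the two squares at (313,315) and the three rounds at (672,208). Some fits for the stop-side signs settled at a wrong height, so I re-measure the gaps once with height fixed before handing in.

```bash
python3 - <<'E'
from h import *
for k,(x,y),ys,sh in (("b",(.50,-.28),(.071,.023),"sq"),("a",(.50,.10),(.071,.023,-.025),"rd")):
    reach([x,y,.30],down(0)); sleep(.2); p=pts(snapshot("wrist"),"wrist"); X,Y,t,e=RAIL[k]; c,s=np.cos(t),np.sin(t)
    d=p-[X,Y,.005]; L=np.stack([c*d[:,0]+s*d[:,1],e*(-s*d[:,0]+c*d[:,1]),d[:,2]],1)
    for yy in ys:
        q=L[(abs(L[:,0])<.022)&(abs(L[:,1]-yy)<.0235)&(L[:,2]>.023)&(L[:,2]<.095)]
        r=least_squares(lambda v:sign_sdf(q-[v[0],v[1],0],sh),[0,yy],loss="soft_l1",f_scale=.001); print(k,yy,r.x.round(4),"res",np.median(abs(r.fun)).round(5))
reach([.236,.45,.30],down(0)); print(observe()["time"])
E
```

```text
b 0.071 [-0.0009  0.0701] res 0.00049
b 0.023 [-0.0008  0.0222] res 0.00047
a 0.071 [-0.0006  0.0706] res 0.0004
a 0.023 [-0.0001  0.0226] res 0.00041
a -0.025 [-0.0004 -0.0257] res 0.0004
123.9417
```

The spacing is 47.9, 48.0 and 48.3 mm against a nominal 48, so the signs are home without gaps. The robot is clear of everything.

```bash
python3 -c "
from rig import *
print(hand_in())"
```

```text
the job is handed in; nothing more can be done
None
```

The job is handed in, at about 124 s on the robot's clock (limit 210 s). Five signs were there, and all are in their rails. The three round ones are in rail_a (rolls) and the two square ones in rail_b (biscuits). I pushed each home until the wrist force read about 15 N. Then I pressed both keepers down with about 21 N.

**Last checks:**
- **Spacing:** 47.9 mm in rail_b, 48.0 and 48.3 mm in rail_a, against a nominal 48 mm, so no gaps.
- **Position:** every sign was within 1 mm of its home position along the rail.
- **Keepers:** both lie flat across the track. My rough angle reading gave about 0.10 rad, not 0, because it also counts the strap's upper face and pad.
- **Other things:** the jar, the dish and the mug were never touched, and the robot ended clear of everything. I noticed no sign knocked aside during the run.

**One disagreement:** some earlier fits of the stop-side signs settled at a wrong height. I measured again with the height fixed, and those results agreed; the figures above come from that.

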